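Clamp a carving blank with the jig's draw latch

TASK

Clamp the wooden blank in the carving jig: lift the draw latch's bail over the steel keeper on the sliding jaw and draw it back so that its bar sits under the keeper's lip, and only then push the red lever over past centre and press it down until it clicks home under the yellow spring catch. Feel your way and never force the latch: draw the bail gently, and push, press or squeeze the lever with no more than about 25 N. Let go of everything, and leave the other things on the bench alone.

Things in the scene. Friction and masses are not known exactly. Their poses are not given: they have to be found in the camera images.
- jig: Fixed carving jig: plywood board 330 x 130 x 18 mm (x -190..140). Origin: its underside, z up; x runs from lever end to keeper end; the latch works in the plane y = 0. Dark fence (x -30..-12, top z 50) behind the blank; steel latch bracket (34 x 34, top z 70) at x -50; catch block (34 wide, top z 67 to 85) at x -177..-159, with a small rubber stop at x -144..-134.
- jaw: Dark wooden sliding jaw, 33 x 94 mm, top at z 50 of the jig. Axes as the jig's; origin: same point as keeper_seat, z 62 and about x 73 to 80 of the jig. It slides along the jig's x (about 2 N of drag), starts 3 to 6 mm slack and is pulled up to the blank as the latch is drawn.
- keeper_seat (a point): Where the middle of the bail's bar rests when hooked (axes as the jig's). Steel keeper on the jaw, 22 mm wide, about this point: post face at x -3.5, lip over it x -3.5..4.5, z 6.5..12.5, floor at z -6.5 reaching to x 13. Open towards +x: the 7 mm bar comes down at about x 9 to 12 until it touches the floor, then goes back (-x) under the lip to the post.
- lever (a joint): Hinge of the red lever, rad. 0: flat towards the keeper (jig +x); 1.57: upright; 3.14: flat away from the keeper. Turns about the jig's y, starts at 0.9 to 1.3, passes centre at about 2.88; about 0.07 N m of friction holds it where it is left. Home, on the stop and under the catch, is anywhere from 3.03 to 3.25 as the catch block is set; it meets the catch's nose 0.12 rad before.
- catch (a joint): How far the catch's yellow nose is pushed back, m; 0 is fully out. The nose is an 8 mm round bar across the jig at x -149, on a block that is set anywhere from 9 mm below to 9 mm above z 68 of the jig (not measured), with the rubber stop's top 8 mm below the nose's middle. It overlaps the lever's end by 1.5 mm: a firm press (some 10 to 20 N near the end of the red handle) makes the end snap past and under it.
- bail (a joint): Hinge of the bail on the lever, rad: angle of the bail relative to the lever; lever + bail = elevation of the bail above the jig's +x direction. Friction of about 0.045 N m holds it where it is left.
- lever_pivot (a point): Axis of the lever's hinge, at x -50, y 0, z 62 of the jig frame. The bail is hinged on the lever 18 mm from this axis, in a direction 0.26 rad beyond that of the lever (at elevation lever + 0.26 rad).
- lever_tip (a point): End of the lever, on its mid-line, 97 mm from the lever's axis. The red handle, 22 mm wide (y) and 10 mm thick, reaches from 12 to 84 mm from the axis, then a steel tongue 16 mm wide and 4 mm thick to the end. With the bail hooked, swinging the lever over takes some 3 to 9 N near the handle's end, before the catch.
- bail_bar (a point): Middle of the bail's cross bar: brass, 7 mm thick, 52 mm long along the jig's y. It lies 134.6 mm from the bail's hinge. The two side rods are 26 mm either side of the middle and 9 mm thick at most. The bail is sprung: it stretches along itself by about 5 mm as the latch is clamped (8 N per mm).
- bail_grip (a point): Centre of the bail's yellow grip, a barrel 18 mm in diameter and 18 mm long along the jig's y, with free flat ends to be pinched; it lies 26 mm past the bar, in line with the bail, 160.6 mm from the bail's hinge. Dragging it back moves the lever too and takes about 4 to 8 N until the bar catches on the keeper.
- blank: Loose wooden blank 45 x 100 x 30 mm, lying in the jig between fence and jaw. Origin: centre of its underside. It stays there.
- mallet: Loose wooden mallet, bystander.
- gouge: Loose gouge with a dark wooden handle, bystander.
- varnish: Loose varnish can, 68 mm across, 110 mm high, bystander.
- mug: Loose blue mug, 80 mm across, 90 mm high, bystander.
- offcut: Loose pale offcut 120 x 50 x 22 mm, bystander.
- spare_blank: Loose spare blank 45 x 100 x 30 mm, lying on the bench, bystander.
- spindle: Loose turned spindle 52 mm across, 100 mm high, bystander.
Mind the look-alikes: they are no part of the job. What is shaped like the blank but black is not meant.

How it is judged:
On the way, in this order (a step that is already met when the one before it is completed fails the run):
1. the bail's bar is hooked in the keeper, under its lip and drawn back to within 4 mm of the post's seat, while the lever is still well short of centre (x of bail_bar in the frame of jaw between -0.004 and 0.004 m and z of bail_bar in the frame of jaw between -0.006 and 0.0065 m and value of joint lever below 2.2 rad), for 0.2 s.
2. the lever is past centre and under its catch (end over 3 mm below the nose) with the bar still in the keeper (x of bail_bar in the frame of jaw between -0.004 and 0.004 m and z of bail_bar in the frame of jaw between -0.006 and 0.0065 m and z of lever_tip in the frame of catch below -0.003 m and value of joint lever above 2.95 rad and value of joint catch below 0.001 m), for 0.1 s.
At the end, for the whole second after the job is handed in: The bar sits in the keeper under its lip (within 4 mm along the jig, 6 mm in height), the lever's end is home under the catch (over 3 mm below the nose, nose out), the bail pulls the keeper with over 12 N, the jaw presses the blank with over 10 N, and it lies flat and still (all of step 2 and contact force between bail and jaw above 12 N and contact force between jaw and blank above 10 N and angle between blank's own z axis and vertical below 0.08 rad and z of blank in the frame of jig below 0.024 m and linear speed of blank below 0.01 m/s); the robot touches nothing.
It fails at once if the lever is forced: more than 28 N between fingers and lever (while the fingers are not on the bail) (contact force between the fingers and lever above 28 N and contact force between the fingers and bail below 0.5 N).
It fails at once if the bail is yanked or jammed on the jaw: more than 65 N (contact force between bail and jaw above 65 N).
It fails at once if the blank is pulled out of the jig (distance of blank from where it was at the start of the episode above 0.02 m).
It fails at once if a bystander is moved by more than 2 cm (distance of any of mallet, gouge, varnish, mug, offcut, spare_blank, spindle from where it was at the start of the episode above 0.02 m).
It also fails if it takes over 69 s, if anything falls off the work surface, if the arm or the gripper's body presses on something with over 40 N, if the wrist force passes 120 N, or if a joint passes its speed limit or range.

ROBOT

A 6-joint arm with a two-finger parallel gripper is mounted at the origin on the work surface. World frame = base frame: x ahead of the robot, y to its left, z up, the work surface at z = 0. Lengths are in m, angles in rad, forces in N, time in s.
With the tool pointing down it reaches from about 0.35 to 0.975 m from the base axis. Payload 4.9 kg.
Tool frame: the origin (TCP) lies at the very end of the fingers, on their centre line; the grasp point (between the pads) lies manip.grip_point_offset behind it (manip.grip_point_offset is the distance from the TCP to the grasp point, in m); z points along the fingers, y is the line along which they close (so a half turn about z gives the same grasp; the last joint's range is limited). The gripper opens to 85 mm and grips with 20 to 120 N. Pads are 22 mm wide; open, the fingers measure 114 mm over their backs; the gripper's body (76 mm by 85 mm) begins 54 mm behind the grasp point. The pads swing forward as they close: fully open they stand 13 mm farther back than shut.
Start: joints at [-0.119, 0.053, 1.613, -0, 1.476, -0.119], TCP at [0.625, 0, 0.231] pointing down, gripper open.
Joint ranges: [-3.01, 3.01], [-1.01, 2.22], [0.06, 2.58], [-1.02, 4.17], [0.09, 2.62], [-3.14, 3.14]. Speed limits (rad/s): [2.57, 2.57, 3.14, 3.14, 3.14, 3.14].

INTERFACE

Orientations are given as a unit quaternion [w, x, y, z].
In Python, from plant import manip gives the robot as it stands.
- The arm moves only by the shell command python3 -m crank 'ROWS' [OPENING]. ROWS is JSON, a list of rows, each an object of numbers: "x", "y", "z": the shift along the tool's x, y, z in cm; "turn": the turn about the tool's z in rad. In form: [{"x": .., "y": .., "z": .., "turn": ..}, ...]. A call has 1 to 5 rows; each row shifts and turns the commanded pose from where the row before left it, along the tool's axes as they then stand; what a row does not reach is not made up. A row lasts 1/10 s, in which the tool goes at most 50 mm and 8.59 degrees, less where a joint would pass 70% of its speed; a pose out of reach is approached as far as the arm can. A call with a gripper value outside its range is refused whole. OPENING is the opening in per cent of the stroke, from 0 (shut) to 100 (fully open), set as the call begins (- or left out, the last holds). The fingers move at their own pace and stop on an object; the grip force is fixed at half the most. Time passes only in rows, so rows that do not move let the fingers close. It gives the time, the measured TCP pose, the force, the opening and the grip force at its end, in the units of the state.
- manip.state(): the state, without advancing time (a new reading comes with each control period).
- manip.grab_frame(name): name is "scene" or "side" or "wrist"; returns (picture, depth): 420x560x3 uint8, red, green, blue; 420x560 float32, m along the optical axis (not along the pixel's ray), 0 where there is no reading.
- manip.camera_model(name): a dict with "mtx" (3x3 intrinsics, pixels), "world_to_cam" (4x4, takes a point from world to camera coordinates). Camera axes: x right, y down, z forward; pixel columns grow to the right and rows downward; lengths in m; the calibration is good to about 2 mm. A picture is of the moment at which its call begins: read the wrist's pose just before it. camera_model takes no time and is no camera call; for the wrist camera it gives the pose at the moment of the call.
- manip.job_done(): hands the job in; it is judged then, once.
The state is a dict: "time": time; "joint_pos": joint angles; "joint_vel": joint speeds; "joint_efforts": joint torques, N m; "tool_pos": TCP position; "tool_rot": TCP orientation; "contact_force": force on the tool from outside, world axes, zero at the start; "ft_torque": the same for the moment, N m; "gripper_width": opening from 0.0 (shut) to 1.0 (fully open); "grasp_force": force on a finger pad.
Only numpy, scipy, OpenCV 4.12 (cv2) and the standard library are available. Lean on these libraries where they do the work, as an engineer would, in place of code of your own. Each camera call takes 0.05 s, during which the arm holds its last target. There are 200 camera calls.

## Working session

There is one attempt and no reset: what is moved stays moved. The work goes in short steps, Python scripts to look and compute and a shell command to move; the robot and the scene stay as the last step left them, time stands still between calls to the robot, and variables do not carry over. Pictures are saved under pics/ and viewed, at most 10 in all, crops included, and the job is handed in when it is done.

```bash
ls; mkdir -p pics
cat > h.py <<'E'
import numpy as np,cv2
from plant import manip
def grab(n,f):
    m=manip.camera_model(n); rgb,d=manip.grab_frame(n)
    cv2.imwrite(f'pics/{f}.png',rgb[:,:,::-1]); np.savez(f'pics/{f}.npz',d=d,K=m['mtx'],T=m['world_to_cam'],rgb=rgb)
def load(f): return np.load(f'pics/{f}.npz')
def pt(f,u,v,r=1):
    z=load(f); d=z['d'][v-r:v+r+1,u-r:u+r+1]; d=np.median(d[d>0])
    K=z['K']; p=np.array([(u-K[0,2])/K[0,0]*d,(v-K[1,2])/K[1,1]*d,d,1]); return (np.linalg.inv(z['T'])@p)[:3]
def proj(f,P):
    z=load(f); c=z['T']@np.append(P,1); return (z['K']@c[:3]/c[2])[:2]
E
python3 - <<'E'
from h import *
for n in('scene','side'): grab(n,n)
a=np.vstack([cv2.imread('pics/scene.png'),cv2.imread('pics/side.png')])
print(manip.state(),manip.grip_point_offset)
E
```

```text
pics
{'time': 0.1, 'joint_pos': array([-1.18980276e-01,  5.32893348e-02,  1.61416855e+00,  7.26237558e-06,
        1.47604683e+00, -1.18970376e-01]), 'joint_vel': array([ 0.00134804, -0.00110437, -0.0037678 , -0.0004392 ,  0.00110975,
        0.00044433]), 'joint_efforts': array([ 6.14647306e-04, -3.94903493e+01, -3.71363103e+01, -4.52310599e-05,
        3.99340541e-03, -4.17574097e-05]), 'tool_pos': array([6.24418741e-01, 8.42653172e-05, 2.30179836e-01]), 'tool_rot': array([-7.53708204e-04,  7.07110204e-01,  7.07102712e-01, -5.88153975e-04]), 'contact_force': array([ 0.49044035, -0.40689843, -0.59924081]), 'ft_torque': array([-0.01923664,  0.06071012, -0.03204094]), 'grasp_force': 0.0, 'gripper_width': 0.9974319982801644} 0.0187
```

View pics/scene.png

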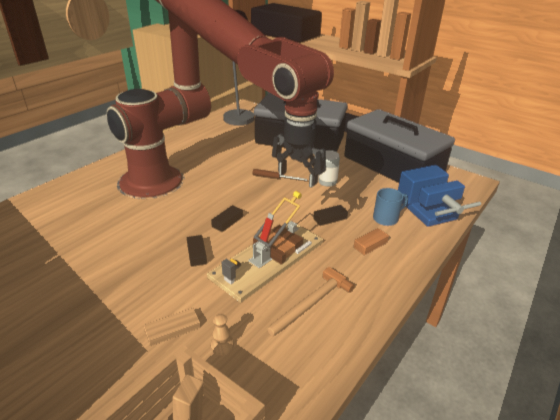

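View pics/side.png

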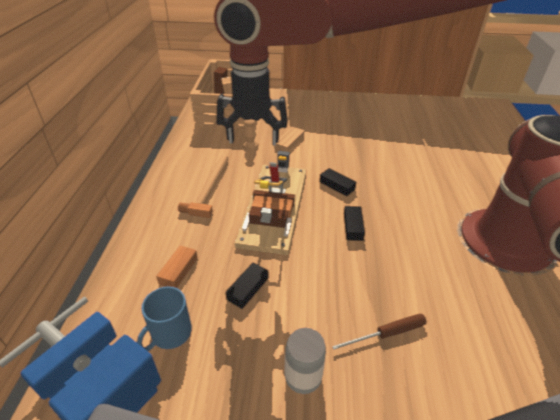

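Scene view: jig board around (265,260), red lever (266,228), yellow bail grip (297,195), keeper (290,228), catch (230,268). Side view: jig around (272,210). The lever's look-alikes are none; black blocks are decoys. I'll enlarge both crops.

Run:
```python
from h import *
a=cv2.imread('pics/scene.png')[180:300,200:330]; b=cv2.imread('pics/side.png')[135:255,230:316]
a=cv2.resize(a,None,fx=3.7,fy=3.7,interpolation=3); b=cv2.resize(b,None,fx=3.7,fy=3.7,interpolation=3)
print(a.shape,b.shape); cv2.imwrite('pics/crop1.png',np.hstack([a,b]))
```

```text
(444, 481, 3) (444, 318, 3)
```

View pics/crop1.png

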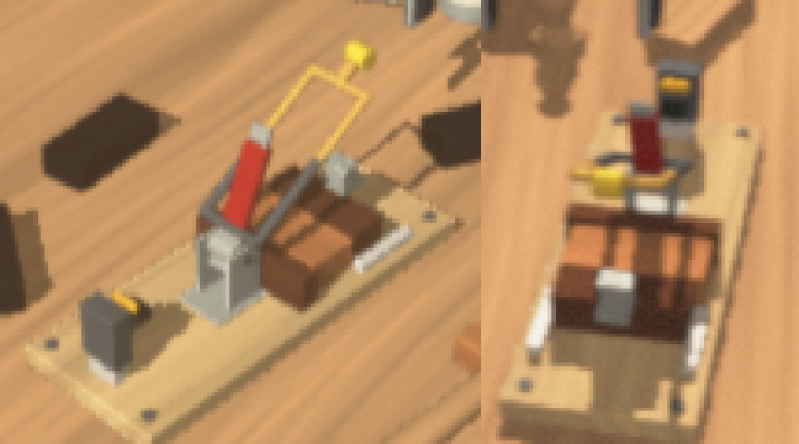

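Crop shows (scene px): grip (297,195), lever tip (271,216), keeper (293,223), bracket top (260,245), catch nose (234,262). Now positions from depth.

```bash
cat > cloud.py <<'E'
from h import *
def cloud(f):
    z=load(f); d=z['d']; K=z['K']; v,u=np.indices(d.shape); ok=d>0
    P=np.stack([(u-K[0,2])/K[0,0]*d,(v-K[1,2])/K[1,1]*d,d,np.ones_like(d)],-1)[ok]
    hsv=cv2.cvtColor(z['rgb'],cv2.COLOR_RGB2HSV)[ok]
    return (P@np.linalg.inv(z['T']).T)[:,:3],hsv,np.stack([u[ok],v[ok]],1)
E
python3 - <<'E'
from cloud import *
for f,(u0,u1,v0,v1) in dict(scene=(200,330,180,300),side=(230,316,135,255)).items():
    P,h,uv=cloud(f); s=(uv[:,0]>u0)&(uv[:,0]<u1)&(uv[:,1]>v0)&(uv[:,1]<v1); P,h,uv=P[s],h[s],uv[s]
    b=P[(P[:,2]>.011)&(P[:,2]<.025)]
    tab=P[abs(P[:,2])<.01]; print(f,len(b),'table z',np.median(tab[:,2]),'board z',np.median(b[:,2]))
    # keep largest blob
    g=((b[:,:2]-b[:,:2].min(0))/.004).astype(int); im=np.zeros(g.max(0)+1,np.uint8); im[g[:,0],g[:,1]]=1
    im=cv2.morphologyEx(im,cv2.MORPH_CLOSE,np.ones((5,5)));n,l,st,c=cv2.connectedComponentsWithStats(im); k=1+st[1:,4].argmax(); bb=b[l[g[:,0],g[:,1]]==k]
    (c,sz,a)=cv2.minAreaRect((bb[:,:2]*1000).astype(np.float32)); print('rect',c,sz,a)
    for nm,m in dict(yel=(h[:,0]>20)&(h[:,0]<34)&(h[:,1]>200)&(h[:,2]>150)&(P[:,2]>.03),red=((h[:,0]<6)|(h[:,0]>175))&(h[:,1]>180)&(P[:,2]>.05)).items():
        q=P[m]; print(nm,len(q),uv[m].min(0) if len(q) else'',uv[m].max(0) if len(q) else '')
        for p in q[np.argsort(-q[:,2])][::max(1,len(q)//14)]: print('  ',p.round(4))
print([pt('scene',*p).round(4) for p in((297,195),(271,215),(293,222),(260,244),(234,261))])
print([pt('side',*p).round(4) for p in((395-0,184),(403-480+240,200))] if 0 else '')
E
```

```text
scene 2758 table z -0.0008853386332154378 board z 0.017435236789029973
rect (585.714111328125, -71.51896667480469) (334.463134765625, 134.94544982910156) 84.42335510253906
yel 0  
red 128 [261 219] [271 240]
   [ 0.5863 -0.0714  0.1415]
   [ 0.5938 -0.0724  0.1358]
   [ 0.5895 -0.0752  0.1322]
   [ 0.5867 -0.0759  0.128 ]
   [ 0.5795 -0.0754  0.1242]
   [ 0.5907 -0.0767  0.1205]
   [ 0.5861 -0.0793  0.1165]
   [ 0.5859 -0.0791  0.113 ]
   [ 0.5904 -0.0805  0.1093]
   [ 0.5858 -0.0831  0.1053]
   [ 0.5903 -0.0845  0.1017]
   [ 0.592  -0.0866  0.0971]
   [ 0.5919 -0.0864  0.0936]
   [ 0.5788 -0.0914  0.0901]
   [ 0.591  -0.0896  0.0849]
side 2548 table z 0.000575261839324881 board z 0.01862301336233707
rect (587.21826171875, -68.13497924804688) (333.364013671875, 130.5133056640625) 84.53080749511719
yel 0  
red 33 [272 168] [277 180]
   [ 0.5787 -0.0584  0.136 ]
   [ 0.5837 -0.059   0.1322]
   [ 0.5814 -0.0608  0.131 ]
   [ 0.5815 -0.0624  0.1269]
   [ 0.5792 -0.0646  0.1254]
   [ 0.5841 -0.0636  0.1197]
   [ 0.587  -0.0667  0.1142]
   [ 0.59   -0.0717  0.1104]
   [ 0.5849 -0.0716  0.1045]
   [ 0.5774 -0.0729  0.1009]
   [ 0.5878 -0.0749  0.0987]
   [ 0.5801 -0.0739  0.0968]
   [ 0.5804 -0.0772  0.0912]
   [ 0.5882 -0.0786  0.0896]
   [ 0.578  -0.0792  0.0866]
   [ 0.5882 -0.0787  0.0863]
   [ 0.5861 -0.083   0.08  ]
[array([0.5997, 0.0379, 0.1665]), array([ 0.5894, -0.0628,  0.1509]), array([0.5922, 0.0356, 0.0726]), array([ 0.5799, -0.0971,  0.0703]), array([ 0.5772, -0.1966,  0.0772])]
```

```bash
python3 -m crank '[{"turn":0.097,"z":-3,"x":0},{"z":-2,"x":-2,"y":-2.5},{}]' 60
python3 - <<'E'
from h import *
grab('wrist','w1'); a=cv2.imread('pics/w1.png'); cv2.imwrite('pics/w1b.png',cv2.resize(a,(800,600)))
E
```

```text
schema error: expected keys x, y, z, turn
```

View pics/w1b.png

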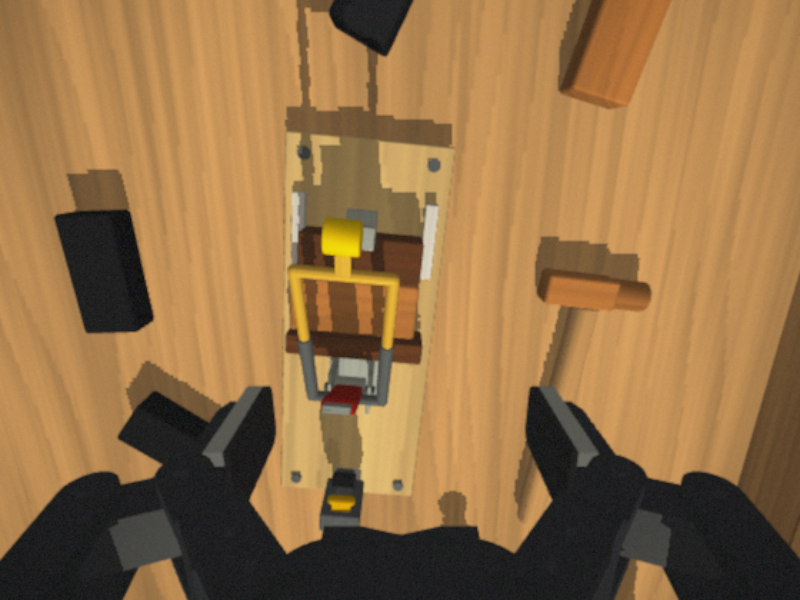

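The move was refused (all keys are needed), but this wrist view is good: grip at (343,238), bar (344,275), keeper lip (360,215)/(370,235), lever tip (338,408), catch nose (342,502) in the 800x600 picture; board screws (304,152), (433,165), (295,478), (397,486).

Run:
```python
from cloud import *
k=.7
for n,u,v in [('gripc',343,238),('bar',344,276),('barL',296,270),('barR',394,281),('keep1',358,215),('keep2',370,235),('tip',338,408),('nose',342,502),('s1',304,152),('s2',433,165),('s3',295,478),('s4',397,486),('jawtop',400,250),('gripL',326,238),('gripR',359,240),('catchtop',343,485)]:
    print(n,pt('w1',round(u*k),round(v*k)).round(4))
P,h,uv=cloud('w1'); s=(uv[:,0]>185)&(uv[:,0]<325)&(uv[:,1]>80)&(uv[:,1]<360)&(P[:,2]>.011)&(P[:,2]<.024)
print(cv2.minAreaRect((P[s][:,:2]*1000).astype(np.float32)),np.median(P[s][:,2]))
# keeper cloud
e=np.array([.0964,.9953]);n=np.array([-.9953,.0964]);o=np.array([.5888,-.0449])
def jig(P): return np.c_[(P[:,:2]-o)@e,(P[:,:2]-o)@n,P[:,2]]*1000
for f,U in(('w1',(200,300,130,185)),('scene',(280,305,210,240)),('side',(255,290,195,235))):
    P,h,uv=cloud(f); s=(uv[:,0]>U[0])&(uv[:,0]<U[1])&(uv[:,1]>U[2])&(uv[:,1]<U[3]); Q=jig(P[s]);H=h[s]
    m=(Q[:,2]>69)&(Q[:,2]<80)&(H[:,1]<90)&(Q[:,0]>60)&(Q[:,0]<95)
    if m.sum(): print('keeper',f,m.sum(),Q[m].min(0).round(1),Q[m].max(0).round(1),np.median(Q[m],0).round(1))
    m=(Q[:,2]>46)&(Q[:,2]<54)&(Q[:,0]>45)&(H[:,1]>90)
    if m.sum(): print('jaw',f,np.percentile(Q[m],[2,98],0).round(1).tolist())
P,h,uv=cloud('w1');m=(h[:,0]>20)&(h[:,0]<32)&(h[:,1]>200)&(P[:,2]>.12)&(P[:,1]>.03); print('grip',m.sum(),jig(P[m]).min(0).round(1),jig(P[m]).max(0).round(1),P[m].mean(0))
```

```text
gripc [0.598  0.0462 0.1714]
bar [0.5956 0.0239 0.1532]
barL [0.5706 0.0267 0.1525]
barR [0.6213 0.0205 0.1517]
keep1 [0.5945 0.0434 0.0547]
keep2 [0.6037 0.0322 0.0734]
tip [ 0.5889 -0.0561  0.1503]
nose [ 0.5754 -0.1909  0.0756]
s1 [0.5512 0.0864 0.0197]
s2 [0.6491 0.0772 0.0204]
s3 [ 0.5214 -0.2147  0.0199]
s4 [ 0.6215 -0.2234  0.0193]
jawtop [0.6241 0.0165 0.0488]
gripL [0.5901 0.0462 0.1713]
gripR [0.6052 0.0454 0.1706]
catchtop [ 0.5754 -0.1851  0.0638]
((585.2601318359375, -68.65829467773438), (330.1392822265625, 130.29632568359375), 84.65831756591797) 0.01708185590618555
keeper w1 134 [66.6 -9.7 70.1] [82.8 -2.  75.9] [75.  -5.9 73.5]
jaw w1 [[48.9, -43.8, 47.1], [71.0, 45.8, 50.6]]
keeper scene 37 [ 60.4 -11.8  69.5] [80.1 12.1 78.8] [70.6 -1.5 73.3]
jaw scene [[45.9, -42.4, 46.5], [69.6, 20.7, 52.2]]
keeper side 54 [ 66.7 -10.6  70.3] [84.2 10.8 77.4] [77.5  0.3 75. ]
jaw side [[46.1, -28.5, 46.4], [72.1, 46.0, 52.6]]
grip 711 [ 80.8  -7.9 159.5] [ 99.4   9.8 173. ] [0.59695666 0.04641905 0.16949226]
```

```bash
python3 -m crank '[{"x":0,"y":0,"z":0,"turn":0.095},{"x":4.2,"y":-2,"z":0,"turn":0},{"x":0,"y":-1.2,"z":2,"turn":0},{"x":0,"y":0,"z":3,"turn":0},{"x":0,"y":0,"z":1.3,"turn":0}]' 55;python3 -m crank '[{"x":0,"y":0,"z":1.2,"turn":0},{"x":0,"y":0,"z":0,"turn":0},{"x":0,"y":0,"z":0,"turn":0}]';  python3 - <<'E'
from h import *
grab('wrist','w2'); a=cv2.imread('pics/w2.png'); cv2.imwrite('pics/w2b.png',cv2.resize(a,(560,420)))
E
```

```text
time: 0.65
tool_pos: [0.5951, 0.0453, 0.165]
tool_rot: [-0.002, 0.74, 0.673, -0.002]
contact_force: [0.1, -0.1, -1.8]
gripper_width: 0.547
grasp_force: 0.0
time: 0.95
tool_pos: [0.5977, 0.0446, 0.1569]
tool_rot: [0.0, 0.74, 0.673, 0.0]
contact_force: [0.6, -0.4, 0.3]
gripper_width: 0.545
grasp_force: 0.0
```

View pics/w2b.png

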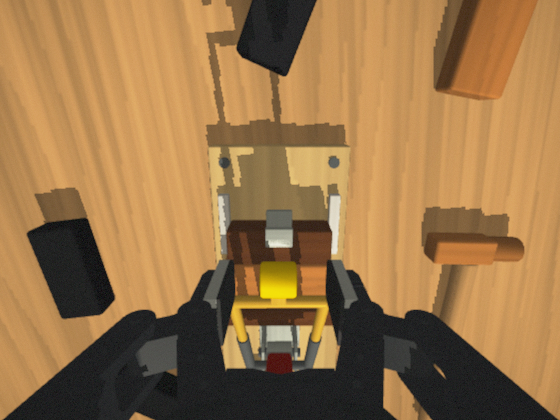

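Grip (278,280) is centred between the pads (215–345), keeper lip at (279,237), its floor at (279,215). Close, and measure the keeper from this picture.

```bash
python3 -m crank '[{"x":0,"y":0,"z":0,"turn":0},{"x":0,"y":0,"z":0,"turn":0},{"x":0,"y":0,"z":0,"turn":0},{"x":0,"y":0,"z":0,"turn":0}]' 0
python3 - <<'E'
from cloud import *
e=np.array([.095,.9955]);n=np.array([-.9955,.095]);o=np.array([.5883,-.0443])
P,h,uv=cloud('w2'); J=np.c_[(P[:,:2]-o)@e,(P[:,:2]-o)@n,P[:,2]]*1000
b=(uv[:,0]>200)&(uv[:,0]<355)&(uv[:,1]>140)&(uv[:,1]<255)
for nm,m in dict(lip=(J[:,2]>70)&(J[:,2]<80)&(h[:,1]<90)&(abs(uv[:,0]-279)<13),floor=(J[:,2]>52)&(J[:,2]<60)&(h[:,1]<90)&(abs(uv[:,0]-279)<13),jaw=(J[:,2]>45)&(J[:,2]<53)&(h[:,1]>90),board=(J[:,2]>12)&(J[:,2]<23)&(abs(J[:,1])<68)).items():
    m=m&b; print(nm,m.sum(),np.percentile(J[m],[1,50,99],0).round(1).tolist())
s=manip.state()['tool_pos'];print('tool jig',((s[:2]-o)@e).round(4),((s[:2]-o)@n).round(4))
E
```

```text
time: 1.4
tool_pos: [0.5974, 0.0452, 0.157]
tool_rot: [0.0, 0.74, 0.673, 0.001]
contact_force: [-0.1, 1.7, 2.5]
gripper_width: 0.191
grasp_force: 62.5
lip 499 [[66.5, -9.7, 70.5], [75.0, -0.1, 73.4], [82.5, 9.5, 74.8]]
floor 401 [[77.4, -10.3, 52.8], [84.5, -0.1, 54.5], [91.0, 10.1, 56.1]]
jaw 2084 [[48.5, -45.1, 45.8], [59.3, -0.1, 48.9], [70.9, 45.5, 50.5]]
board 9932 [[41.0, -63.1, 15.2], [108.4, 0.9, 17.1], [140.3, 64.4, 20.7]]
tool jig 0.09 -0.0006
```

```bash
python3 -m crank '[{"x":0.8,"y":0,"z":1.36,"turn":0},{"x":0.57,"y":0,"z":1.33,"turn":0},{"x":0.45,"y":0,"z":1.38,"turn":0},{"x":0.32,"y":0,"z":1.41,"turn":0},{"x":0.25,"y":0,"z":1.2,"turn":0}]'; python3 -m crank '[{"x":0,"y":0,"z":0,"turn":0},{"x":0,"y":0,"z":0,"turn":0}]'
python3 - <<'E'
from cloud import *
grab('wrist','w3');grab('scene','s3');grab('side','d3')
a=cv2.imread('pics/w3.png'); s=cv2.imread('pics/s3.png')[180:300,200:340]; d=cv2.imread('pics/d3.png')[140:260,220:330]
r=lambda i:cv2.resize(i,None,fx=2.0,fy=2.0,interpolation=3)
top=cv2.resize(a[130:370,150:410],None,fx=1.6,fy=1.6); sd=np.vstack([np.pad(r(s),((0,0),(0,0),(0,0))),np.pad(r(d),((0,0),(0,60),(0,0)))])
H=max(top.shape[0],sd.shape[0]); top=np.pad(top,((0,H-top.shape[0]),(0,0),(0,0))); sd=np.pad(sd,((0,H-sd.shape[0]),(0,0),(0,0)))
cv2.imwrite('pics/m3.png',np.hstack([top,sd]))
e=np.array([.095,.9955]);n=np.array([-.9955,.095]);o=np.array([.5883,-.0443])
t=manip.state()['tool_pos'];print('tool jig',((t[:2]-o)@e).round(4),((t[:2]-o)@n).round(4),t[2])
for f in('w3','s3','d3'):
    P,h,uv=cloud(f); J=np.c_[(P[:,:2]-o)@e,(P[:,:2]-o)@n,P[:,2]]*1000
    m=(h[:,0]>18)&(h[:,0]<32)&(h[:,1]>150)&(J[:,2]>75)&(J[:,0]>40)&(J[:,0]<140)&(abs(J[:,1])<35)&(J[:,2]<140)
    for lab,mm in(('barel',abs(J[:,1])<7),('bar',(abs(J[:,1])>9)&(abs(J[:,1])<21))):
        q=J[m&mm]
        if len(q): print(f,lab,len(q),np.percentile(q,[2,50,98],0).round(1).tolist())
E
```

```text
time: 1.9
tool_pos: [0.5995, 0.0706, 0.0885]
tool_rot: [-0.001, 0.74, 0.673, 0.001]
contact_force: [-0.2, 4.8, 3.1]
gripper_width: 0.19
grasp_force: 61.4
time: 2.1
tool_pos: [0.5993, 0.0705, 0.0883]
tool_rot: [-0.001, 0.74, 0.673, 0.001]
contact_force: [-0.8, 5.0, 1.9]
gripper_width: 0.188
grasp_force: 61.1
tool jig 0.1153 -0.0 0.08862702670097032
w3 barel 1597 [[86.4, -6.7, 90.1], [112.7, 0.1, 96.9], [121.8, 6.8, 102.1]]
w3 bar 29 [[85.3, -9.1, 90.4], [88.5, 9.1, 93.4], [90.2, 9.6, 94.6]]
s3 barel 31 [[82.7, -6.3, 90.3], [100.5, 0.3, 95.4], [111.5, 6.0, 103.1]]
s3 bar 13 [[80.5, -20.1, 90.3], [84.5, 9.2, 94.8], [114.5, 20.3, 102.0]]
d3 barel 37 [[103.8, -6.8, 91.3], [118.0, -1.9, 100.0], [124.4, 4.9, 104.1]]
d3 bar 1 [[104.2, -9.4, 99.5], [104.2, -9.4, 99.5], [104.2, -9.4, 99.5]]
```

View pics/m3.png

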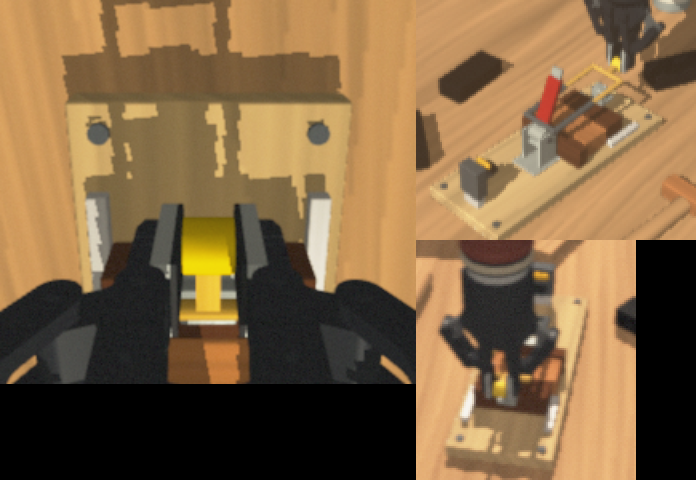

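Picture: grip held squarely between the pads, bail lowered just over the keeper (bar px ~(208,318), lip just visible above it at (205,290)); lever still short of upright. Descend with feel.

```bash
python3 -m crank '[{"x":0.1,"y":0,"z":0.6,"turn":0},{"x":0,"y":0,"z":0.5,"turn":0},{"x":0,"y":0,"z":0.3,"turn":0},{"x":0,"y":0,"z":0,"turn":0}]';python3 -m crank '[{"x":0,"y":0,"z":0.4,"turn":0},{"x":0,"y":0,"z":0.4,"turn":0},{"x":0,"y":0,"z":0.4,"turn":0},{"x":0,"y":0,"z":0,"turn":0}]'
```

```text
time: 2.65
tool_pos: [0.5992, 0.0716, 0.0742]
tool_rot: [-0.001, 0.74, 0.673, 0.001]
contact_force: [0.4, 7.2, 3.1]
gripper_width: 0.19
grasp_force: 60.4
time: 3.05
tool_pos: [0.5992, 0.0714, 0.062]
tool_rot: [-0.001, 0.74, 0.673, 0.001]
contact_force: [1.6, 6.5, 1.0]
gripper_width: 0.19
grasp_force: 59.8
```

```bash
python3 -m crank '[{"x":0,"y":0,"z":0.4,"turn":0},{"x":0,"y":0,"z":0.3,"turn":0},{"x":0,"y":0,"z":0,"turn":0}]';python3 -m crank '[{"x":0,"y":0,"z":0.2,"turn":0},{"x":0,"y":0,"z":0,"turn":0}]';python3 -m crank '[{"x":0,"y":0,"z":0.15,"turn":0},{"x":0,"y":0,"z":0,"turn":0}]'
```

```text
time: 3.35
tool_pos: [0.5991, 0.0711, 0.055]
tool_rot: [-0.001, 0.74, 0.673, 0.001]
contact_force: [0.3, 6.9, 1.9]
gripper_width: 0.191
grasp_force: 59.3
time: 3.55
tool_pos: [0.5992, 0.0709, 0.0532]
tool_rot: [-0.001, 0.74, 0.673, 0.0]
contact_force: [0.0, 5.2, 1.1]
gripper_width: 0.19
grasp_force: 59.3
time: 3.75
tool_pos: [0.5993, 0.0708, 0.0519]
tool_rot: [-0.0, 0.74, 0.673, 0.0]
contact_force: [0.8, 4.9, 1.9]
gripper_width: 0.193
grasp_force: 59.2
```

```bash
for i in 1 2 3; do python3 -m crank '[{"x":0,"y":0,"z":0.1,"turn":0},{"x":0,"y":0,"z":0,"turn":0}]' | grep -E "pos|force"; done
```

```text
tool_pos: [0.5994, 0.0707, 0.0511]
contact_force: [0.2, 4.9, 1.7]
grasp_force: 59.2
tool_pos: [0.5992, 0.0706, 0.0501]
contact_force: [-0.9, 5.6, 1.8]
grasp_force: 59.1
tool_pos: [0.5994, 0.0706, 0.0497]
contact_force: [-0.9, 3.9, 3.6]
grasp_force: 59.3
```

Floor likely touched (force rising). Draw back gently, 1 mm higher.

```bash
python3 -m crank '[{"x":-0.2,"y":0,"z":-0.1,"turn":0},{"x":-0.2,"y":0,"z":0,"turn":0},{"x":-0.2,"y":0,"z":0,"turn":0},{"x":0,"y":0,"z":0,"turn":0}]';python3 -m crank '[{"x":-0.2,"y":0,"z":0,"turn":0},{"x":-0.1,"y":0,"z":0,"turn":0},{"x":0,"y":0,"z":0,"turn":0}]'; for i in 1 2; do python3 -m crank '[{"x":-0.1,"y":0,"z":0,"turn":0},{"x":0,"y":0,"z":0,"turn":0}]' | grep -E "pos|force"; done
```

```text
time: 4.75
tool_pos: [0.5988, 0.065, 0.0501]
tool_rot: [-0.001, 0.74, 0.673, 0.001]
contact_force: [0.1, 6.8, 1.4]
gripper_width: 0.189
grasp_force: 59.0
time: 5.05
tool_pos: [0.5985, 0.0625, 0.0502]
tool_rot: [-0.001, 0.74, 0.673, 0.001]
contact_force: [0.6, 7.9, 0.3]
gripper_width: 0.187
grasp_force: 59.0
tool_pos: [0.5984, 0.0616, 0.0502]
contact_force: [0.3, 8.8, 1.9]
grasp_force: 59.0
tool_pos: [0.5984, 0.0609, 0.0503]
contact_force: [0.6, 8.0, 1.5]
grasp_force: 59.0
```

```bash
for i in 1 2 3; do python3 -m crank '[{"x":-0.1,"y":0,"z":0,"turn":0},{"x":0,"y":0,"z":0,"turn":0}]' | grep -E "pos|_force"; done
python3 - <<'E'
from cloud import *
grab('wrist','w4'); grab('scene','s4'); grab('side','d4')
a=cv2.imread('pics/w4.png'); s=cv2.imread('pics/s4.png')[190:290,210:330]
top=cv2.resize(a[150:360,180:380],None,fx=2,fy=2); sd=cv2.resize(s,None,fx=3,fy=3,interpolation=3)
H=420; sd=np.pad(sd,((0,H-sd.shape[0]),(0,0),(0,0)))
cv2.imwrite('pics/m4.png',np.hstack([top,sd]))
e=np.array([.095,.9955]);n=np.array([-.9955,.095]);o=np.array([.5883,-.0443])
P,h,uv=cloud('w4'); J=np.c_[(P[:,:2]-o)@e,(P[:,:2]-o)@n,P[:,2]]*1000
b=(abs(J[:,1])<8)
for nm,m in dict(lip=b&(J[:,2]>69)&(J[:,2]<80)&(h[:,1]<90)&(J[:,0]>55)&(J[:,0]<95),yel=b&(h[:,1]>150)&(h[:,0]>18)&(h[:,0]<32)&(J[:,0]>70)&(J[:,0]<130)&(J[:,2]>45)).items(): print(nm,m.sum(),np.percentile(J[m],[1,50,99],0).round(1).tolist())
P,h,uv=cloud('s4'); J=np.c_[(P[:,:2]-o)@e,(P[:,:2]-o)@n,P[:,2]]*1000
m=((h[:,0]<6)|(h[:,0]>174))&(h[:,1]>170)&(J[:,2]>70)&(abs(J[:,1])<20)&(abs(J[:,0]+50)<100); q=J[m]; print('lever ang',np.arctan2(*(np.percentile(q[q[:,2]>np.percentile(q[:,2],85)],50,0)[[2,0]]-[62,-50])))
E
```

```text
tool_pos: [0.5983, 0.06, 0.0503]
contact_force: [1.3, 10.0, 1.8]
grasp_force: 59.0
tool_pos: [0.5982, 0.0591, 0.0503]
contact_force: [2.2, 9.6, 1.6]
grasp_force: 59.1
tool_pos: [0.5982, 0.0589, 0.0504]
contact_force: [0.7, 12.8, 1.5]
grasp_force: 59.1
lip 1042 [[63.2, -7.8, 69.3], [72.7, -0.0, 73.3], [78.9, 7.7, 74.6]]
yel 1898 [[73.1, -7.9, 50.3], [98.9, -0.0, 60.7], [108.6, 7.8, 68.4]]
lever ang 1.98687064523617
```

View pics/m4.png

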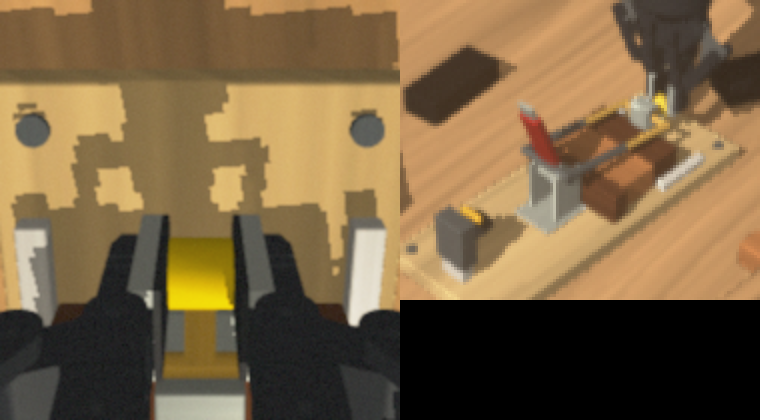

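The bar is under the lip at the post (lip moved ~3.6 mm with the jaw, bar x ≈ seat); lever ~1.95 rad; force rose to 12.8 N. Hook achieved. Release and lift away.

```bash
python3 -m crank '[{"x":0,"y":0,"z":0,"turn":0},{"x":0,"y":0,"z":0,"turn":0},{"x":0,"y":0,"z":0,"turn":0}]'; python3 -m crank '[{"x":0,"y":0,"z":0,"turn":0},{"x":0,"y":0,"z":0,"turn":0},{"x":0,"y":0,"z":0,"turn":0},{"x":0,"y":0,"z":-1,"turn":0},{"x":0,"y":0,"z":-3,"turn":0}]' 50; python3 -m crank '[{"x":0,"y":0,"z":-4.5,"turn":0},{"x":0,"y":0,"z":-4.5,"turn":0},{"x":0,"y":0,"z":-4,"turn":0},{"x":0,"y":0,"z":0,"turn":0}]'; python3 -m crank '[{"x":-4,"y":0,"z":0,"turn":0},{"x":-4,"y":0,"z":0,"turn":0},{"x":-4,"y":0,"z":0,"turn":0},{"x":0,"y":0,"z":0,"turn":0}]' 0
python3 - <<'E'
from cloud import *
grab('wrist','w5'); grab('scene','s5'); grab('side','d5')
a=cv2.imread('pics/w5.png'); s=cv2.imread('pics/s5.png')[190:290,210:330]
sd=cv2.resize(s,None,fx=3,fy=3,interpolation=3)
cv2.imwrite('pics/m5.png',np.hstack([cv2.resize(a,(400,300)),sd]))
e=np.array([.095,.9955]);n=np.array([-.9955,.095]);o=np.array([.5883,-.0443])
t=manip.state()['tool_pos'];print('tool jig',((t[:2]-o)@e).round(4),((t[:2]-o)@n).round(4),t[2])
for f in('w5','s5','d5'):
    P,h,uv=cloud(f); J=np.c_[(P[:,:2]-o)@e,(P[:,:2]-o)@n,P[:,2]]*1000
    b=(abs(J[:,1])<8)
    for nm,m in dict(lip=b&(J[:,2]>69)&(J[:,2]<80)&(h[:,1]<90)&(J[:,0]>55)&(J[:,0]<95),yel=b&(h[:,1]>150)&(h[:,0]>18)&(h[:,0]<32)&(J[:,0]>70)&(J[:,0]<130)&(J[:,2]>45),red=((h[:,0]<6)|(h[:,0]>174))&(h[:,1]>170)&(J[:,2]>70)&(abs(J[:,1])<20)&(abs(J[:,0]+70)<60)).items():
        if m.sum()>5: print(f,nm,m.sum(),np.percentile(J[m],[1,50,99],0).round(1).tolist())
E
```

```text
time: 6.5
tool_pos: [0.5982, 0.0589, 0.0504]
tool_rot: [-0.002, 0.74, 0.673, 0.002]
contact_force: [1.4, 11.9, 1.2]
gripper_width: 0.185
grasp_force: 59.1
time: 7.0
tool_pos: [0.5953, 0.0553, 0.088]
tool_rot: [-0.002, 0.74, 0.673, -0.003]
contact_force: [0.8, 0.6, -0.3]
gripper_width: 0.497
grasp_force: 0.0
time: 7.4
tool_pos: [0.6021, 0.0553, 0.2305]
tool_rot: [0.005, 0.74, 0.673, 0.005]
contact_force: [0.3, -0.3, 0.4]
gripper_width: 0.503
grasp_force: 0.0
time: 7.8
tool_pos: [0.5861, -0.0679, 0.2209]
tool_rot: [0.001, 0.742, 0.671, -0.001]
contact_force: [0.3, 1.4, -0.6]
gripper_width: -0.002
grasp_force: 0.0
tool jig -0.0195 -0.0001 0.22084437601148318
w5 lip 359 [[62.2, -7.4, 71.6], [69.8, 0.5, 73.7], [78.0, 7.7, 75.5]]
w5 yel 468 [[80.5, -7.6, 58.0], [96.0, 0.5, 61.8], [106.9, 7.6, 64.8]]
w5 red 706 [[-65.3, -9.8, 75.6], [-58.4, 0.2, 98.3], [-50.0, 10.1, 116.6]]
s5 lip 26 [[56.4, -7.7, 69.4], [65.5, -0.2, 73.6], [75.6, 6.7, 76.8]]
s5 yel 22 [[86.1, -7.9, 50.4], [93.0, -2.9, 61.4], [102.8, 7.3, 66.8]]
s5 red 54 [[-86.1, -12.9, 89.2], [-76.9, -6.9, 115.3], [-64.6, 5.4, 139.6]]
d5 lip 38 [[60.8, -7.7, 69.7], [72.5, -0.2, 74.7], [79.2, 7.9, 76.7]]
d5 yel 56 [[87.5, -7.8, 51.3], [105.1, 0.7, 60.6], [109.0, 7.9, 66.8]]
d5 red 151 [[-74.9, -6.5, 80.4], [-62.9, 1.3, 112.2], [-51.0, 9.8, 140.6]]
```

View pics/m5.png

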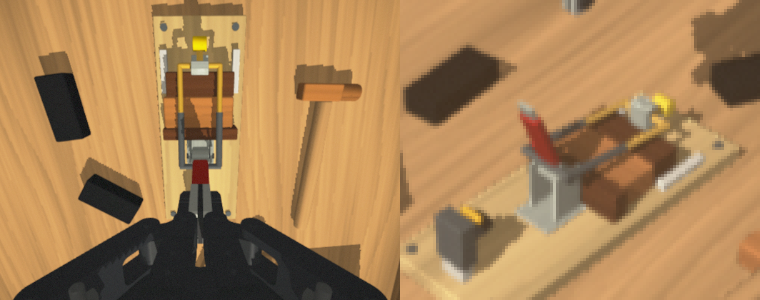

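The bail stays hooked (bar hidden beneath lip at (200,68) in the left panel), lever ~1.93 rad. Shut fingers go down on the keeper side of the lever, then push.

```bash
python3 -m crank '[{"x":-1,"y":0,"z":3,"turn":0},{"x":-1,"y":0,"z":3,"turn":0},{"x":-0.5,"y":0,"z":2.5,"turn":0},{"x":0,"y":0,"z":0,"turn":0}]'; python3 -m crank '[{"x":-0.7,"y":0,"z":0,"turn":0},{"x":-0.5,"y":0,"z":0,"turn":0},{"x":-0.3,"y":0,"z":0,"turn":0},{"x":-0.3,"y":0,"z":0,"turn":0},{"x":0,"y":0,"z":0,"turn":0}]'
```

```text
time: 8.35
tool_pos: [0.5814, -0.087, 0.1311]
tool_rot: [-0.004, 0.74, 0.673, -0.002]
contact_force: [-0.4, 0.2, -0.3]
gripper_width: 0.005
grasp_force: 0.0
time: 8.85
tool_pos: [0.5831, -0.1071, 0.137]
tool_rot: [0.001, 0.74, 0.673, 0.0]
contact_force: [-0.5, -0.4, -0.1]
gripper_width: 0.001
grasp_force: 0.0
```

```bash
python3 -m crank '[{"x":-0.4,"y":0,"z":0.2,"turn":0},{"x":-0.4,"y":0,"z":0.2,"turn":0},{"x":-0.3,"y":0,"z":0.12,"turn":0},{"x":0,"y":0,"z":0,"turn":0}]'; python3 -m crank '[{"x":-0.35,"y":0,"z":0.2,"turn":0},{"x":-0.35,"y":0,"z":0.2,"turn":0},{"x":-0.3,"y":0,"z":0.2,"turn":0},{"x":-0.3,"y":0,"z":0.23,"turn":0},{"x":0,"y":0,"z":0,"turn":0}]'
```

```text
time: 9.25
tool_pos: [0.5819, -0.1179, 0.1309]
tool_rot: [0.0, 0.74, 0.673, 0.0]
contact_force: [1.1, -0.3, 1.8]
gripper_width: -0.003
grasp_force: 0.7
time: 9.75
tool_pos: [0.5803, -0.1311, 0.1222]
tool_rot: [0.0, 0.74, 0.673, -0.0]
contact_force: [-0.0, 0.0, 2.2]
gripper_width: -0.004
grasp_force: 0.8
```

```bash
python3 -m crank '[{"x":-0.3,"y":0,"z":0.25,"turn":0},{"x":-0.3,"y":0,"z":0.25,"turn":0},{"x":-0.28,"y":0,"z":0.28,"turn":0},{"x":-0.25,"y":0,"z":0.3,"turn":0},{"x":0,"y":0,"z":0,"turn":0}]'; python3 -m crank '[{"x":-0.25,"y":0,"z":0.3,"turn":0},{"x":-0.23,"y":0,"z":0.3,"turn":0},{"x":-0.2,"y":0,"z":0.3,"turn":0},{"x":-0.2,"y":0,"z":0.35,"turn":0},{"x":0,"y":0,"z":0,"turn":0}]'
```

```text
time: 10.25
tool_pos: [0.579, -0.1422, 0.111]
tool_rot: [-0.0, 0.74, 0.673, -0.0]
contact_force: [0.8, 0.5, 1.8]
gripper_width: 0.0
grasp_force: 0.6
time: 10.75
tool_pos: [0.578, -0.1507, 0.0981]
tool_rot: [-0.0, 0.74, 0.673, -0.0]
contact_force: [-1.5, 0.5, 0.5]
gripper_width: -0.002
grasp_force: 0.1
```

```bash
cat > chk.py <<'E'
from cloud import *
import sys
e=np.array([.095,.9955]);n=np.array([-.9955,.095]);o=np.array([.5883,-.0443])
t=manip.state()['tool_pos'];print('tool jig',((t[:2]-o)@e).round(4),((t[:2]-o)@n).round(4),t[2].round(4))
for c in('wrist','scene','side'):
    f=sys.argv[1]+c; grab(c,f)
    P,h,uv=cloud(f); J=np.c_[(P[:,:2]-o)@e,(P[:,:2]-o)@n,P[:,2]]*1000
    b=(abs(J[:,1])<8)
    for nm,m in dict(lip=b&(J[:,2]>69)&(J[:,2]<80)&(h[:,1]<90)&(J[:,0]>55)&(J[:,0]<95),yel=b&(h[:,1]>150)&(h[:,0]>18)&(h[:,0]<32)&(J[:,0]>70)&(J[:,0]<130)&(J[:,2]>45),red=((h[:,0]<6)|(h[:,0]>174))&(h[:,1]>170)&(J[:,2]>58)&(abs(J[:,1])<16)&(abs(J[:,0]+95)<60),nose=(h[:,0]>14)&(h[:,0]<32)&(h[:,1]>190)&b&(abs(J[:,0]+150)<15)&(J[:,2]>52)).items():
        if m.sum()>5: print(f,nm,m.sum(),np.percentile(J[m],[1,50,99],0).round(1).tolist())
E
python3 chk.py k6
```

```text
tool jig -0.1069 0.0001 0.0981
k6wrist red 3203 [[-103.7, -10.3, 70.9], [-81.3, 0.2, 81.3], [-60.1, 10.3, 91.5]]
k6scene lip 24 [[58.7, -6.6, 69.9], [64.8, -0.1, 73.0], [76.6, 7.8, 77.1]]
k6scene yel 26 [[85.7, -7.7, 53.3], [92.6, -3.2, 62.7], [105.3, 7.1, 66.4]]
k6scene red 30 [[-126.3, -13.0, 74.7], [-102.9, -8.7, 90.7], [-70.8, 4.7, 101.6]]
k6side lip 36 [[62.9, -7.0, 71.4], [73.0, -0.4, 74.9], [79.0, 7.2, 77.8]]
k6side yel 56 [[86.7, -7.8, 54.7], [103.4, -0.3, 63.8], [108.7, 7.9, 69.0]]
k6side red 86 [[-101.9, -7.0, 74.2], [-83.4, 1.0, 84.1], [-63.5, 9.2, 93.1]]
```

```bash
for i in 1 2 3; do python3 -m crank '[{"x":-0.12,"y":0,"z":0.2,"turn":0},{"x":-0.1,"y":0,"z":0.2,"turn":0},{"x":0,"y":0,"z":0,"turn":0}]'| grep -E "pos|t_force"; done
```

```text
tool_pos: [0.578, -0.1525, 0.0947]
contact_force: [-0.5, 0.0, 0.7]
tool_pos: [0.5781, -0.155, 0.0909]
contact_force: [-0.2, -0.4, 0.4]
tool_pos: [0.5778, -0.1574, 0.0869]
contact_force: [-0.5, 0.1, -0.5]
```

```bash
python3 chk.py k7
python3 - <<'E'
from h import *
a=cv2.imread('pics/k7scene.png')[190:290,210:330];b=cv2.imread('pics/k7side.png')[140:250,225:320]; w=cv2.imread('pics/k7wrist.png')
r=lambda i,k:cv2.resize(i,None,fx=k,fy=k,interpolation=3)
A=r(a,3.3);B=r(b,3); top=np.hstack([A,np.pad(B,((0,0),(0,0),(0,0)))]); 
W=r(w[:,100:460],.7)[:260]; Z=np.zeros((600,800,3),np.uint8); Z[:A.shape[0],:A.shape[1]]=A; Z[:B.shape[0],A.shape[1]:A.shape[1]+B.shape[1]]=B; Z[335:335+W.shape[0],:W.shape[1]]=W; cv2.imwrite('pics/m7.png',Z)
E
```

```text
tool jig -0.1135 -0.0003 0.0869
k7wrist red 3639 [[-109.5, -10.3, 68.5], [-83.9, 0.3, 75.5], [-61.3, 10.4, 82.3]]
k7scene lip 19 [[58.0, -6.0, 69.8], [64.4, -0.9, 73.4], [75.6, 7.7, 75.4]]
k7scene yel 21 [[85.7, -7.5, 53.9], [94.4, -4.7, 65.3], [104.2, 5.4, 68.3]]
k7scene red 43 [[-132.3, -12.5, 71.6], [-105.4, -8.7, 80.4], [-70.7, 5.3, 89.0]]
k7side lip 38 [[61.9, -7.7, 70.5], [72.5, -0.1, 74.1], [78.5, 7.8, 76.8]]
k7side yel 54 [[82.7, -7.7, 55.2], [104.4, 0.1, 65.7], [108.9, 7.6, 69.8]]
k7side red 74 [[-110.4, -5.9, 71.1], [-87.4, 1.0, 77.9], [-63.3, 9.7, 84.8]]
```

View pics/m7.png

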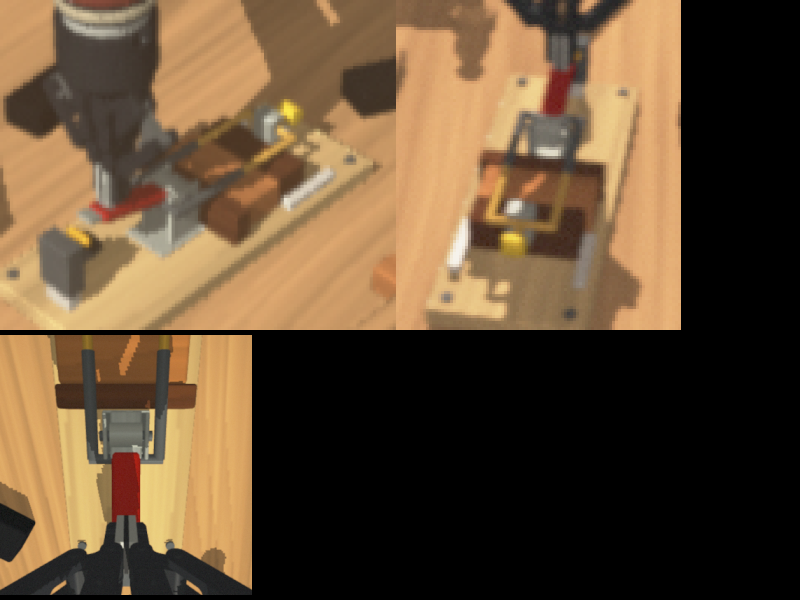

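Bail still hooked under the lip (upper left (270,122)), red lever near flat (~2.86 rad) under the shut fingers, nose at (75,237). Continue pressing with feel.

```bash
for i in 1 2 3 4; do python3 -m crank '[{"x":-0.03,"y":0,"z":0.15,"turn":0},{"x":0,"y":0,"z":0,"turn":0}]'| grep -E "pos|t_force"; done
```

```text
tool_pos: [0.5778, -0.1575, 0.0856]
contact_force: [-0.2, -0.7, 0.4]
tool_pos: [0.5778, -0.1577, 0.084]
contact_force: [-0.2, -0.9, 0.3]
tool_pos: [0.5777, -0.1579, 0.0825]
contact_force: [0.7, -0.2, -0.1]
tool_pos: [0.5776, -0.1582, 0.0808]
contact_force: [-0.8, 0.1, 1.3]
```

```bash
for i in 1 2 3; do python3 -m crank '[{"x":0,"y":0,"z":0.1,"turn":0},{"x":0,"y":0,"z":0,"turn":0}]'| grep -E "pos|t_force"; done
```

```text
tool_pos: [0.5776, -0.1582, 0.0799]
contact_force: [0.8, 0.0, -0.3]
tool_pos: [0.5776, -0.1582, 0.079]
contact_force: [0.5, 1.4, 0.4]
tool_pos: [0.5778, -0.1583, 0.0783]
contact_force: [-0.3, 0.3, 0.3]
```

```bash
for i in 1 2 3 4; do python3 -m crank '[{"x":0,"y":0,"z":0.1,"turn":0},{"x":0,"y":0,"z":0,"turn":0}]'| grep -E "pos|t_force"; done
```

```text
tool_pos: [0.5779, -0.1584, 0.0777]
contact_force: [-1.4, -0.3, 3.0]
tool_pos: [0.578, -0.1585, 0.0772]
contact_force: [-2.3, 0.3, 6.0]
tool_pos: [0.578, -0.1586, 0.0764]
contact_force: [-3.5, 0.6, 6.6]
tool_pos: [0.578, -0.1588, 0.0753]
contact_force: [-2.5, -0.4, 6.4]
```

```bash
for i in 1 2 3 4; do python3 -m crank '[{"x":0,"y":0,"z":0.07,"turn":0},{"x":0,"y":0,"z":0,"turn":0}]'| grep -E "pos|t_force"; done
```

```text
tool_pos: [0.578, -0.1589, 0.0745]
contact_force: [-2.4, -1.1, 4.8]
tool_pos: [0.5779, -0.1584, 0.0729]
contact_force: [0.0, 0.1, -0.3]
tool_pos: [0.5774, -0.1579, 0.0714]
contact_force: [-0.3, 0.2, -0.2]
tool_pos: [0.5777, -0.1581, 0.0712]
contact_force: [0.1, -0.5, 0.6]
```

```bash
for i in 1 2 3 4 5; do python3 -m crank '[{"x":0,"y":0,"z":0.07,"turn":0},{"x":0,"y":0,"z":0,"turn":0}]'| grep -E "pos|t_force"; done
```

```text
tool_pos: [0.5778, -0.1582, 0.071]
contact_force: [-2.1, 1.0, 2.6]
tool_pos: [0.5779, -0.1582, 0.0708]
contact_force: [-3.3, 1.6, 6.2]
tool_pos: [0.578, -0.1582, 0.0708]
contact_force: [-3.7, 1.9, 8.2]
tool_pos: [0.578, -0.1582, 0.0706]
contact_force: [-6.3, 2.1, 11.2]
tool_pos: [0.578, -0.1583, 0.0705]
contact_force: [-7.5, 3.3, 14.5]
```

Stiff stop: lever is home. Lift straight off, then retreat and check.

```bash
python3 -m crank '[{"x":0,"y":0,"z":-0.5,"turn":0},{"x":0,"y":0,"z":-2,"turn":0},{"x":0,"y":0,"z":-4,"turn":0},{"x":0,"y":0,"z":-4,"turn":0},{"x":0,"y":0,"z":-4,"turn":0}]'; python3 -m crank '[{"x":4,"y":4,"z":0,"turn":0},{"x":0,"y":4,"z":-2,"turn":0},{"x":0,"y":0,"z":0,"turn":0},{"x":0,"y":0,"z":0,"turn":0}]'; python3 chk.py k8;  python3 - <<'E'
from h import *
a=cv2.imread('pics/k8scene.png')[190:290,210:330];b=cv2.imread('pics/k8side.png')[140:250,225:320]; w=cv2.imread('pics/k8wrist.png')
r=lambda i,k:cv2.resize(i,None,fx=k,fy=k,interpolation=3)
A=r(a,3.3);B=r(b,3);W=r(w,.62); Z=np.zeros((600,800,3),np.uint8); Z[:A.shape[0],:A.shape[1]]=A; Z[:B.shape[0],A.shape[1]:A.shape[1]+B.shape[1]]=B; Z[335:335+W.shape[0],:W.shape[1]]=W; cv2.imwrite('pics/m8.png',Z)
E
```

```text
time: 16.45
tool_pos: [0.5775, -0.1581, 0.2137]
tool_rot: [-0.0, 0.74, 0.673, -0.0]
contact_force: [1.2, 0.1, -0.8]
gripper_width: -0.003
grasp_force: 0.0
time: 16.85
tool_pos: [0.6565, -0.1302, 0.2323]
tool_rot: [-0.0, 0.74, 0.673, -0.0]
contact_force: [0.5, -0.3, 0.1]
gripper_width: -0.002
grasp_force: 0.0
tool jig -0.079 -0.076 0.2323
k8wrist lip 407 [[61.9, -7.9, 70.3], [69.6, 0.0, 73.7], [77.5, 7.9, 75.5]]
k8wrist yel 233 [[81.8, -8.0, 56.5], [90.1, -0.3, 62.2], [93.5, 7.6, 66.8]]
k8wrist red 1273 [[-130.3, -10.4, 64.3], [-95.5, -0.6, 68.4], [-63.0, 9.6, 71.3]]
k8wrist nose 177 [[-157.6, -7.6, 71.7], [-149.8, 0.1, 75.2], [-144.8, 7.8, 77.4]]
k8scene lip 25 [[57.9, -7.2, 69.6], [65.6, -0.5, 73.2], [75.6, 7.7, 76.7]]
k8scene yel 25 [[86.9, -7.8, 52.7], [92.7, -3.3, 65.5], [99.8, 6.2, 69.8]]
k8scene red 124 [[-133.8, -11.0, 64.3], [-102.1, -2.3, 69.1], [-68.9, 8.8, 73.1]]
k8side lip 37 [[62.7, -7.1, 69.7], [72.5, -0.0, 74.8], [79.4, 7.5, 77.1]]
k8side yel 53 [[84.6, -7.7, 52.1], [103.4, 0.7, 65.5], [108.7, 7.8, 70.9]]
k8side red 97 [[-129.7, -7.7, 64.6], [-96.0, 1.3, 70.0], [-66.8, 9.5, 72.7]]
k8side nose 6 [[-152.5, -4.2, 75.5], [-150.1, 1.6, 76.4], [-143.7, 5.4, 81.2]]
```

View pics/m8.png

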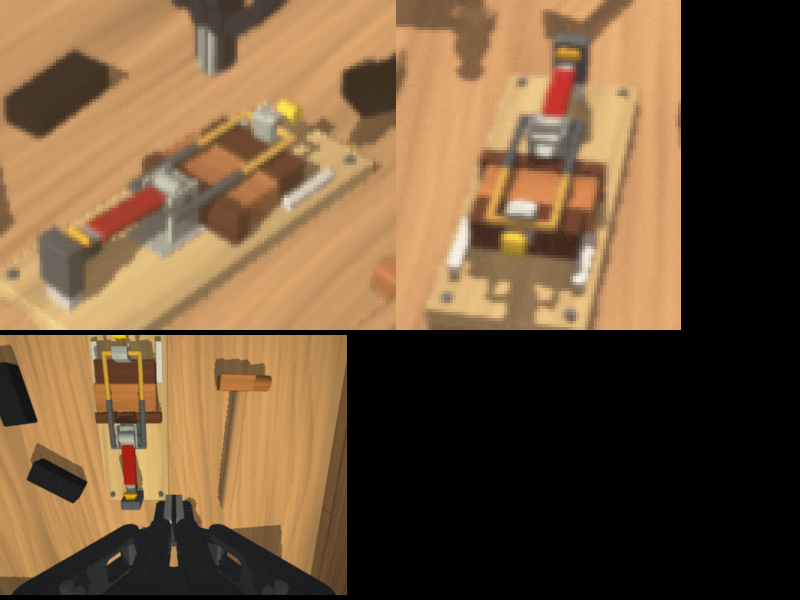

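The lever's end lies under the yellow nose (upper left (78,237)), the bail is taut in the keeper, and the blank is flat. Nothing is touched.

```bash
python3 -c "
from plant import manip
print(manip.job_done())"
```

```text
the job is handed in; nothing more can be done
None
```

I hooked the bail under the keeper's lip, pushed the lever over until it snapped under the catch, let go of everything, and handed the job in at about 17 s; no verdict came back.

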